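Seat the dust lid on the gauge pot and take its carrier cover away

TASK

Put the calibration gauge away under its dust lid: take the nested pair of lids off the green mat by the black knob, lower it gently and squarely onto the open gauge pot until the inner lid is fully home, then turn the knob anticlockwise to its end stop, which unlocks the inner lid from the blue cover. Lift the blue cover straight off on its own, at least 10 cm up, and finish while still holding it there in the gripper, with the inner lid left sitting undisturbed in the pot. Do not touch the inner lid with the gripper, and leave the other things on the bench where they are.

Things in the scene. Friction and masses are not known exactly. Their poses are not given: they have to be found in the camera images.
- pot: gauge pot: square aluminium housing 76 x 76 mm, 66 mm high, fixed to the bench, open at the top, a white gauge inside (clear of the lids). Square mouth 64 x 64 mm. Two flat screwed ears, 5 mm high, reach 56 mm from the centre along its +y and -y. Origin: centre of its underside, on the bench; x, y along its sides, z up. The lids fit in any of the four square orientations.
- pot_mouth (a point): centre of the pot's mouth in the plane of its rim, 66 mm above the bench; axes as the pot's.
- mat: green square mat, 112 x 112 x 3 mm, fixed flat on the bench; the lids wait on it. Origin: centre of its underside.
- inner_lid: inner dust lid, loose, about 0.16 kg: white square plug 61 x 61 x 12 mm (lowest 4 mm tapers in 3 mm a side) under a steel plate 76 x 76 x 4 mm that rests on the pot's rim; on the plate an aluminium T-slot rail 14 mm high, slot along the lid's x. Origin: centre of the plug's underside, z up; 54 mm above the bench when home. At the start only the plug shows below the cover.
- inner_flange (a point): centre of the underside of the inner lid's steel plate, 12 mm above the lid's origin; it meets pot_mouth when the lid is fully home.
- cover: blue outer lid (cover), loose, about 0.21 kg with its black knob, 85.5 x 85.5 x 22 mm, open-bottomed shell over the inner lid (1.75 mm play a side). Origin: centre of its lower edge, z up; nested and resting it is 13 mm above the inner lid's origin. Locked, a T-head under the knob carries the inner lid: the cover rises 2 mm, then the inner lid comes too. Both are made to be lifted by the knob.
- cover_knob (a joint): turn of the black knob in the cover, rad: 0 to 0.2 at the start (locked, white pointer stripe near the red dot), grows anticlockwise seen from above, hard end stop at 1.45 (pointer at the green dot: the T-head lies along the slot and lets go; short of the stop it still catches or snags the inner lid). Friction 0.06 N m, stays where it is left.
- knob_top (a point): centre of the top of the knob's bar grip; turns with the knob. x lies along the bar (towards the white stripe), z up. The bar is 48 mm long (x), 14 mm wide (y), 26 mm high; below it a 34 mm disc, 4 mm high, on the cover's top. The point is 52 mm above the cover's origin.
- grease_pot: bystander: small white pot with red lid near the front edge on the right, 54 mm across, 36 mm high. Origin: centre of its underside.
- spare_servo: bystander: spare drive motor lying on the bench, 27 x 113 x 26 mm. Origin: under its middle.
- hex_key: bystander: black hex key, 32 x 92 x 6 mm, lying flat.
- spare_wheel_a: bystander: small black wheel, 38 mm across, 14 mm high, lying flat.
- spare_wheel_b: bystander: small black wheel, 38 mm across, 14 mm high, lying flat.
Not all that is in view belongs to the job. There is more than one size of the cover; the one meant has the size given above.

How it is judged:
By the outcome, as a careful person would: the job done as asked, in the order asked, and still so for the second after the job is handed in, while the arm keeps its last pose, push and grip.
It also fails if it takes over 51 s, if anything falls off the work surface, if the arm or the gripper's body presses on something with over 40 N, if the wrist force passes 120 N, or if a joint passes its speed limit or range.

ROBOT

A 6-joint arm with a two-finger parallel gripper is mounted at the origin on a cart in front of the work surface, level with it; the furniture and walls round the work are solid. World frame = base frame: x ahead of the robot, y to its left, z up, the work surface at z = 0. Lengths are in mm, angles in rad, forces in N, time in s.
With the tool pointing down it reaches from about 350 to 800 mm from the base axis. Payload 7.3 kg.
Tool frame: the origin (TCP) lies midway between the tips of the shut fingers; the grasp point (between the pads) lies 19 mm behind it (arm.grip_depth is the distance from the TCP to the grasp point, in mm); z points along the fingers, y is the line along which they close (so a half turn about z gives the same grasp; the last joint's range is limited). The gripper opens to 85 mm and grips with 20 to 120 N. Pads are 22 mm wide; open, the fingers measure 114 mm over their backs; the gripper's body (76 mm by 85 mm) begins 54 mm behind the grasp point. The pads swing forward as they close: fully open they stand 13 mm farther back than shut.
Start: joints at [1.056, 0.342, 1.524, -0, 1.275, -0.146], TCP at [189.247, 489.724, 231.322] pointing down, gripper open.
Joint ranges: [-2.53, 2.53], [-0.77, 2.02], [0.04, 2.7], [-1, 4.14], [0.28, 2.66], [-3.11, 3.11]. Speed limits (rad/s): [2.57, 2.57, 3.14, 3.14, 3.14, 3.14].

INTERFACE

Orientations are given as a unit quaternion [x, y, z, w].
In Python, from station import sensors, snapshot, calibration, arm gives the robot as it stands.
- The arm moves only by the shell command python3 -m jog 'ROWS'. ROWS is JSON, a list of rows, each an object with "angular": the turn, a rotation vector about the world's x, y, z in rad, a list of three; "slide": the shift along the world's x, y, z in mm, a list of three; "claw": the finger opening in mm, from 0 to 85.4. In form: [{"angular": [rx, ry, rz], "slide": [tx, ty, tz], "claw": claw}, ...]. A call has 1 to 20 rows; each row shifts and turns the commanded pose from where the row before left it; what a row does not reach is not made up. A row lasts 1/8 s, in which the tool goes at most 62.5 mm and 10.7 degrees, less where a joint would pass 70% of its speed; a pose out of reach is approached as far as the arm can. A call is refused whole if a number of a shift passes 62.5 or a number of a turn 0.188, either way. A call with a gripper value outside its range is refused whole. The fingers move at their own pace and stop on an object; the grip force is fixed at half the most. Time passes only in rows, so rows that do not move let the fingers close. It gives the time, the measured TCP pose, the force, the opening and the grip force at its end, in the units of the state.
- sensors.observe(): the state, without advancing time (a new reading comes with each control period).
- snapshot(name): name is "side" or "top"; returns (picture, depth): 384x512x3 uint8, red, green, blue; 384x512 float32, mm along the optical axis (not along the pixel's ray), 0 where there is no reading.
- calibration(name): a dict with "fx", "fy", "cx", "cy" (pixels), "R" (3x3) and "t" (3): a world point X has camera coordinates R X + t. Camera axes: x right, y down, z forward; pixel columns grow to the right and rows downward; lengths in mm; the calibration is good to about 2 mm. A picture is of the moment at which its call begins. calibration takes no time and is no camera call.
- arm.sign_off(): hands the job in; it is judged then, once.
The state is a dict: "t": time; "joints": joint angles; "qvel": joint speeds; "tau": joint torques, N m; "tool_pos": TCP position; "tool_rot": TCP orientation; "wrist_force": force on the tool from outside, world axes, zero at the start; "torque": the same for the moment, N m; "gripper_width": finger opening in mm; "finger_force": force on a finger pad.
Only numpy, scipy, OpenCV 4.12 (cv2) and the standard library are available. Lean on these libraries where they do the work, as an engineer would, in place of code of your own. Each camera call takes 0.05 s, during which the arm holds its last target. There are 200 camera calls.

## Working session

There is one attempt and no reset: what is moved stays moved. The work goes in short steps, Python scripts to look and compute and a shell command to move; the robot and the scene stay as the last step left them, time stands still between calls to the robot, and variables do not carry over. Pictures are saved under pics/ and viewed, at most 10 in all, crops included, and the job is handed in when it is done.

```bash
mkdir -p pics; ls
python3 - <<'E'
from station import sensors, snapshot, calibration, arm
import cv2, numpy as np
for n in("top","side"):
    p,d=snapshot(n); np.savez(f"pics/{n}0.npz",p=p,d=d); cv2.imwrite(f"pics/{n}0.png",p[:,:,::-1])
    c=calibration(n); print(n,c, "cam pos",-np.array(c["R"]).T@np.array(c["t"]))
s=sensors.observe();print(s)
a=np.vstack([cv2.imread("pics/top0.png"),]);
E
```

```text
pics
top {'fx': 368.7651586736198, 'fy': 368.7651586736198, 'cx': 261.5369975807762, 'cy': 195.60272323214494, 'R': array([[-0.02682117, -0.99963797, -0.00213412],
       [-0.98844135,  0.0268393 , -0.14920909],
       [ 0.14921235, -0.00189251, -0.98880336]]), 't': array([-102.89086189,  627.25647526, 1026.18570417])} cam pos [ 464.1270003  -117.7466703  1108.06866388]
side {'fx': 389.99879233625904, 'fy': 389.99879233625904, 'cx': 257.83584035824276, 'cy': 196.42759478121178, 'R': array([[-0.96936706, -0.24537677,  0.01085075],
       [-0.16998044,  0.63831208, -0.75077583],
       [ 0.17729678, -0.72962177, -0.66046795]]), 't': array([541.03365206, 215.93184981, 934.09729442])} cam pos [395.55194476 676.46290683 773.1871226 ]
{'t': 0.1, 'joints': array([ 1.05599563e+00,  3.42622704e-01,  1.52490969e+00, -2.99610943e-05,
        1.27542277e+00, -1.46008867e-01]), 'qvel': array([-0.00061008, -0.00182339, -0.00347175, -0.00030765, -0.00123894,
        0.00039937]), 'tau': array([ 2.44361116e-03, -4.34445155e+01, -2.46491200e+01, -1.39338526e-04,
        4.68703452e-03, -2.33900170e-05]), 'tool_pos': array([189.0693342 , 489.38694839, 230.71533401]), 'tool_rot': array([ 1.83348383e-01,  9.83047764e-01, -6.49057770e-04, -2.07463853e-04]), 'wrist_force': array([-0.47190337, -0.48683129,  0.09510152]), 'torque': array([-0.0140197 , -0.02069712,  0.0497242 ]), 'finger_force': 0.0, 'gripper_width': 85.16129062295148}
```

View pics/top0.png

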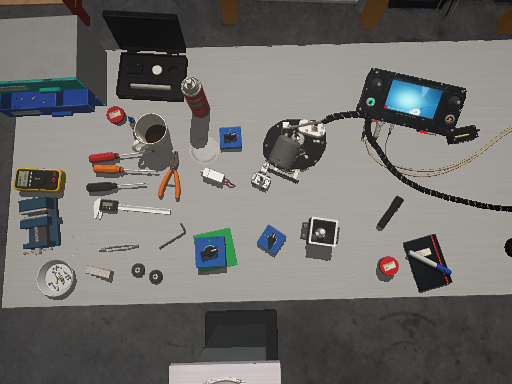

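View pics/side0.png

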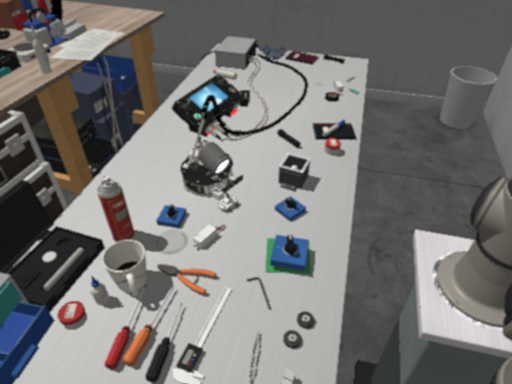

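The top view has three blue lids with black knobs: (211,252) on the green mat, (231,138) beside the spray can, and (271,238) beside the pot. The last two are smaller and not on the mat, so the one I want is (211,252). The open pot is at (321,232). I'll check that in a close crop.

```bash
cat > h.py <<'E'
import numpy as np, cv2
from station import calibration
def ray(n,uv,z):
    c=calibration(n);R=np.array(c["R"]);t=np.array(c["t"]);uv=np.atleast_2d(uv).astype(float)
    d=np.c_[(uv[:,0]-c["cx"])/c["fx"],(uv[:,1]-c["cy"])/c["fy"],np.ones(len(uv))]@R
    o=-R.T@t
    return o+d*((z-o[2])/d[:,2])[:,None]
def proj(n,X):
    c=calibration(n);Y=np.atleast_2d(X)@np.array(c["R"]).T+np.array(c["t"])
    return np.c_[Y[:,0]/Y[:,2]*c["fx"]+c["cx"],Y[:,1]/Y[:,2]*c["fy"]+c["cy"]]
def rect(P):
    (c,s,a)=cv2.minAreaRect(P[:,:2].astype(np.float32)); return np.round(c,1),np.round(s,1),round(((a+45)%90)-45,1)
def blobs(m,amin=30):
    n,l,st,ce=cv2.connectedComponentsWithStats(m.astype(np.uint8)); return [(l==i,st[i,4],ce[i]) for i in range(1,n) if st[i,4]>=amin]
E
cat > m1.py <<'E'
from h import *
for n,box in(("top",(185,205,350,285)),("side",(255,140,330,280))):
    f=np.load(f"pics/{n}0.npz");p=f["p"];d=f["d"]
    h=cv2.cvtColor(p,cv2.COLOR_RGB2HSV);H,S,V=cv2.split(h)
    x0,y0,x1,y1=box;w=np.zeros(H.shape,bool);w[y0:y1,x0:x1]=1
    for nm,m,z in(("blue",(H>100)&(H<125)&(S>110),38),("green",(H>45)&(H<85)&(S>100),3),("knob",(V<60),68),("bright",(V>165)&(S<40),66),("pot-dark",(V<60)&(S<120),66)):
        for b,a,c in blobs(m&w):
            ys,xs=np.nonzero(b);dd=d[b];dd=dd[dd>0]
            pts=np.c_[xs,ys]
            print(n,nm,a,c.round(1),"ray",ray(n,c,z)[0].round(1)[:2],rect(ray(n,pts,z)),"depth",dd.min() if len(dd) else 0)
c1=cv2.imread("pics/top0.png")[200:290,185:350];c2=cv2.imread("pics/side0.png")[145:280,250:330]
a=cv2.resize(c1,None,fx=3,fy=3,interpolation=3);b=cv2.resize(c2,None,fx=3.7,fy=3.7,interpolation=3)
o=np.zeros((600,800,3),np.uint8);o[:a.shape[0],:a.shape[1]]=a;o[:b.shape[0],500:500+b.shape[1]]=b
c3=cv2.resize(cv2.imread("pics/top0.png")[225:275,185:240],None,fx=6,fy=6,interpolation=3);o[280:280+c3.shape[0],:c3.shape[1]]=c3
cv2.imwrite("pics/crop1.png",o)
E
python3 m1.py
```

```text
top blue 377 [271.2 239.1] ray [ 498.  -144.2] (array([ 498.3, -144.1]), array([62.9, 62.3]), -35.0) depth 1061.5251
top blue 696 [209.9 251.6] ray [467.   32.7] (array([467.7,  32.6]), array([83.8, 85.6]), 2.5) depth 1031.2146
top green 529 [221.3 247. ] ray [479.7   3.7] (array([472.9,  23.2]), array([110.4, 110.9]), 11.0) depth 1063.3082
top knob 46 [308.  231.2] ray [ 516.5 -247.5] (array([ 518.5, -247.8]), array([ 6.7, 71.1]), -8.4) depth 1045.0403
top knob 357 [324.2 230.9] ray [ 515.9 -293.2] (array([ 514.1, -289.6]), array([61.5, 60.8]), -9.7) depth 1042.08
top knob 55 [270.9 239.9] ray [ 494.9 -142.6] (array([ 497.4, -143. ]), array([19.7, 31.6]), 43.1) depth 1057.7614
top knob 114 [208.5 252.1] ray [465.7  32.4] (array([465.7,  31.8]), array([28.3, 42.8]), 38.5) depth 1024.1947
top bright 147 [199.9 208.4] ray [589.2  56.3] (array([587.4,  46.4]), array([105.6,  22.9]), -1.6) depth 1109.3218
top bright 474 [294.4 208.9] ray [ 580.7 -212.2] (array([ 572.5, -189.5]), array([355.7,  39.9]), -1.6) depth 1106.9369
top bright 870 [235.6 229.3] ray [527.3 -44. ] (array([507.3, -68
[... 2031 characters left out ...]
858 [291.6 204.4] ray [489.8 -96.7] (array([ 481.5, -135. ]), array([231.9, 559.8]), 14.5) depth 940.5933
side pot-dark 42 [294.2 142.4] ray [ 536.1 -394.3] (array([ 535. , -395.2]), array([20.4, 45.7]), -39.8) depth 1349.3827
side pot-dark 139 [294.5 161.7] ray [ 516.4 -289.4] (array([ 516.2, -287.7]), array([46.6, 53.2]), -8.8) depth 1213.4352
side pot-dark 359 [292.9 177.6] ray [ 507.2 -211.6] (array([ 507.2, -218.5]), array([79.6, 97.6]), 8.8) depth 1161.5317
side pot-dark 58 [290.2 203.5] ray [494.1 -99.1] (array([494.2, -99.4]), array([21.7, 28. ]), 14.9) depth 1088.4412
side pot-dark 111 [290.4 247.1] ray [464.9  53.1] (array([463.7,  50.9]), array([40.9, 28.2]), -6.4) depth 929.20667
```

View pics/crop1.png

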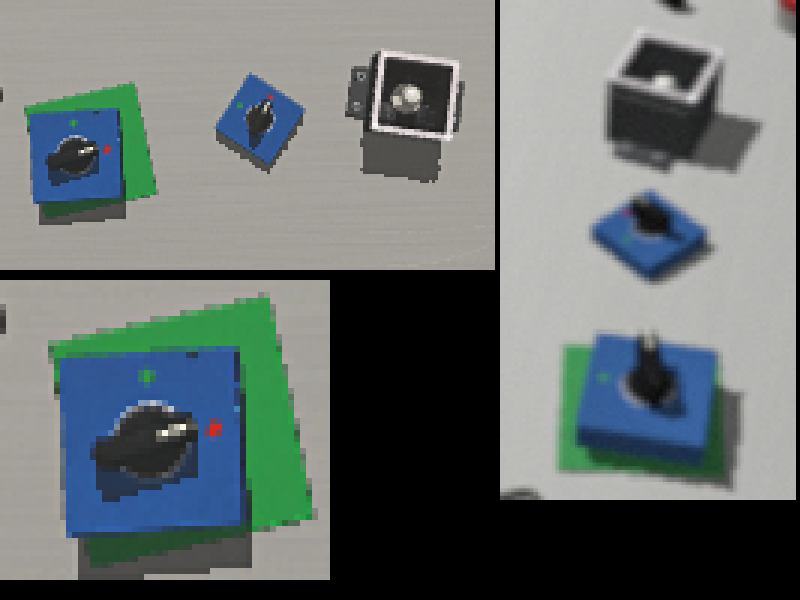

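The crop confirms the target: the lid at top (210,252), 84 x 86 mm, on the green mat with its pointer near the red dot. The lid at (271,239) is only 63 mm. The pot is the square rim at top (321,231). Next I'll refine the poses from the depth data.

```bash
cat >> h.py <<'E'
def cloud(n,d):
    c=calibration(n);v,u=np.mgrid[:384,:512]
    Y=np.stack([(u-c["cx"])/c["fx"]*d,(v-c["cy"])/c["fy"]*d,d],-1)
    X=(Y-np.array(c["t"]))@np.array(c["R"]);X[d<=0]=np.nan;return X
def axis(P):
    P=P[:,:2];c=P.mean(0);w,v=np.linalg.eigh(np.cov((P-c).T));a=np.degrees(np.arctan2(v[1,1],v[0,1]));return c.round(1),round(float(((a+180)%180)-180),1),np.sqrt(w*12).round(1)
E
python3 - <<'E'
from h import *
for n in("top","side"):
    f=np.load(f"pics/{n}0.npz");X=cloud(n,f["d"]);p=f["p"];S=cv2.cvtColor(p,cv2.COLOR_RGB2HSV)
    def sel(cx,cy,r,z0,z1): return (abs(X[...,0]-cx)<r)&(abs(X[...,1]-cy)<r)&(X[...,2]>z0)&(X[...,2]<z1)
    b=sel(467,33,60,63,75);P=X[b];print(n,"bar",len(P),axis(P),rect(P),np.median(P[:,2]))
    b=sel(467,33,60,33,44)&(S[...,1]>110);P=X[b];print(n,"covertop",len(P),rect(P),np.median(P[:,2]))
    b=sel(516,-285,60,61,73);P=X[b];print(n,"rim",len(P),rect(P),P[:,:2].mean(0),np.median(P[:,2]))
    ys,xs=np.nonzero(b);print("  rim ray",rect(ray(n,np.c_[xs,ys],66)))
    for nm,m in(("red",((S[...,0]<8)|(S[...,0]>172))&(S[...,1]>150)),("grn",(S[...,0]>45)&(S[...,0]<85)&(S[...,1]>100))):
        b=m&sel(467,33,38,34,44); print(nm,X[b].mean(0).round(1),b.sum())
E
```

```text
top bar 84 (array([467.8,  32.9]), -72.6, array([13.9, 46.3])) (array([467.8,  33.4]), array([13.3, 46.6]), 16.9) 67.11960190177808
top covertop 705 (array([468.1,  33.1]), array([85.5, 85.2]), 2.2) 37.694476863129935
top rim 231 (array([ 515.2, -290.1]), array([76.4, 75.7]), -9.9) [ 515.06631406 -290.41705267] 65.85885340888636
  rim ray (array([ 515.2, -289.8]), array([76.4, 76. ]), -9.8)
red [472.8   2.7  37.6] 3
grn [498.4  34.   38.8] 3
side bar 86 (array([468.6,  38.5]), -71.0, array([13.5, 47.2])) (array([468.6,  36.5]), array([13.7, 48.6]), 19.4) 67.56994071600653
side covertop 720 (array([468.9,  37.3]), array([85.5, 84.5]), 2.7) 37.94193334399563
side rim 174 (array([ 517.1, -288.8]), array([87.4, 76.7]), -9.0) [ 517.64389801 -285.3256853 ] 65.1776547816604
  rim ray (array([ 517., -283.]), array([86.5, 77. ]), -9.4)
red [nan nan nan] 0
grn [nan nan nan] 0<stdin>:10: RuntimeWarning: Mean of empty slice.
  ret = um.true_divide(
```

```bash
python3 -m jog '[{"angular":[0,0,-0.074],"slide":[23,-38,-5],"claw":45},{"angular":[0,0,-0.074],"slide":[23,-38,-5],"claw":45},{"angular":[0,0,-0.074],"slide":[23,-38,-5],"claw":45},{"angular":[0,0,-0.074],"slide":[23,-38,-5],"claw":45},{"angular":[0,0,-0.074],"slide":[23,-38,-5],"claw":45},{"angular":[0,0,-0.074],"slide":[23,-38,-5],"claw":45},{"angular":[0,0,-0.074],"slide":[23,-38,-5],"claw":45},{"angular":[0,0,-0.074],"slide":[23,-38,-5],"claw":45},{"angular":[0,0,-0.074],"slide":[23,-38,-5],"claw":45},{"angular":[0,0,-0.074],"slide":[23,-38,-5],"claw":45},{"angular":[0,0,-0.074],"slide":[23,-38,-5],"claw":45},{"angular":[0,0,-0.074],"slide":[23,-38,-5],"claw":45},{"angular":[0,0,0],"slide":[0,0,0],"claw":45},{"angular":[0,0,0],"slide":[0,0,0],"claw":45}]'
cat > s.py <<'E'
from station import sensors
from scipy.spatial.transform import Rotation as R
import numpy as np
s=sensors.observe();M=R.from_quat(s["tool_rot"]).as_matrix()
print("t",round(s["t"],2),"pos",s["tool_pos"].round(1),"yaw_y",np.degrees(np.arctan2(M[1,1],M[0,1])).round(2),"z",M[:,2].round(4),"F",s["wrist_force"].round(2),"T",s["torque"].round(3),"w",round(s["gripper_width"],1),"ff",s["finger_force"],"j",s["joints"].round(3))
E
python3 s.py
```

```text
t: 1.85
tool_pos: [464.6, 34.0, 171.0]
tool_rot: [0.588, 0.809, -0.0, -0.001]
wrist_force: [1.4, -0.5, 0.3]
gripper_width: 45.0
finger_force: 0.0
t 1.85 pos [464.6  34.  171. ] yaw_y 17.99 z [-1.3e-03  4.0e-04 -1.0e+00] F [ 1.37 -0.47  0.28] T [-0.049 -0.048 -0.063] w 45.0 ff 0.0 j [-0.092  0.298  1.771  0.     1.074 -0.406]
```

```bash
python3 -m jog '[{"angular":[0,0,0],"slide":[3.5,0,-25],"claw":45},{"angular":[0,0,0],"slide":[0,0,-30],"claw":45},{"angular":[0,0,0],"slide":[0,0,-30],"claw":45},{"angular":[0,0,0],"slide":[0,0,-20],"claw":45},{"angular":[0,0,0],"slide":[0,0,-12],"claw":45},{"angular":[0,0,0],"slide":[0,0,-9],"claw":45},{"angular":[0,0,0],"slide":[0,0,0],"claw":45},{"angular":[0,0,0],"slide":[0,0,0],"claw":30}]' | tail -4; python3 s.py
python3 -m jog '[{"angular":[0,0,0],"slide":[0,0,0],"claw":20},{"angular":[0,0,0],"slide":[0,0,0],"claw":16},{"angular":[0,0,0],"slide":[0,0,0],"claw":14},{"angular":[0,0,0],"slide":[0,0,0],"claw":8},{"angular":[0,0,0],"slide":[0,0,0],"claw":4},{"angular":[0,0,0],"slide":[0,0,0],"claw":4},{"angular":[0,0,0],"slide":[0,0,0],"claw":4}]' | tail -4; python3 s.py
```

```text
tool_rot: [0.588, 0.809, 0.0, 0.001]
wrist_force: [0.5, -0.1, -0.2]
gripper_width: 30.2
finger_force: 0.0
t 2.85 pos [469.2  33.8  45.9] yaw_y 18.0 z [ 1.2e-03 -1.0e-04 -1.0e+00] F [ 0.52 -0.09 -0.2 ] T [0.012 0.023 0.002] w 30.2 ff 0.0 j [-0.091  0.492  1.9    0.     0.748 -0.406]
tool_rot: [0.588, 0.809, -0.0, -0.0]
wrist_force: [-2.7, -0.9, 5.8]
gripper_width: 12.5
finger_force: 60.0
t 3.73 pos [468.5  33.6  45.6] yaw_y 17.99 z [-4.e-04 -1.e-04 -1.e+00] F [-2.67 -0.91  5.75] T [-0.196  0.531  0.013] w 12.5 ff 59.96828734874725 j [-0.092  0.493  1.901 -0.     0.749 -0.406]
```

```bash
python3 -m jog '[{"angular":[0,0,0],"slide":[0,0,2],"claw":4},{"angular":[0,0,0],"slide":[0,0,3],"claw":4},{"angular":[0,0,0],"slide":[0,0,5],"claw":4},{"angular":[0,0,0],"slide":[0,0,10],"claw":4},{"angular":[0,0,0],"slide":[0,0,20],"claw":4},{"angular":[0,0,0],"slide":[0,0,25],"claw":4},{"angular":[0,0,0],"slide":[0,0,25],"claw":4},{"angular":[0,0,0],"slide":[0,0,15],"claw":4},{"angular":[0,0,0],"slide":[0,0,5],"claw":4},{"angular":[0,0,0],"slide":[0,0,0],"claw":4},{"angular":[0,0,0],"slide":[0,0,0],"claw":4}]' | tail -3; python3 s.py
python3 - <<'E'
from station import snapshot
import cv2,numpy as np
o=np.zeros((400,800,3),np.uint8)
for n in("top","side"):
    p,d=snapshot(n);np.savez(f"pics/{n}1.npz",p=p,d=d)
    c=p[205:305,165:265] if n=="top" else p[180:280,240:340]
    o[:,(0 if n=="top" else 400):][:,:400]=cv2.resize(c,(400,400),interpolation=3)[:,:,::-1]
cv2.imwrite("pics/crop2.png",o)
E
```

```text
wrist_force: [0.7, 0.4, -3.5]
gripper_width: 12.6
finger_force: 58.9
t 5.1 pos [468.3  33.8 154.7] yaw_y 17.99 z [-1.3e-03  2.0e-04 -1.0e+00] F [ 0.7   0.45 -3.54] T [-0.024  0.004 -0.017] w 12.6 ff 58.91128063201904 j [-0.091  0.325  1.784  0.     1.034 -0.406]
```

View pics/crop2.png

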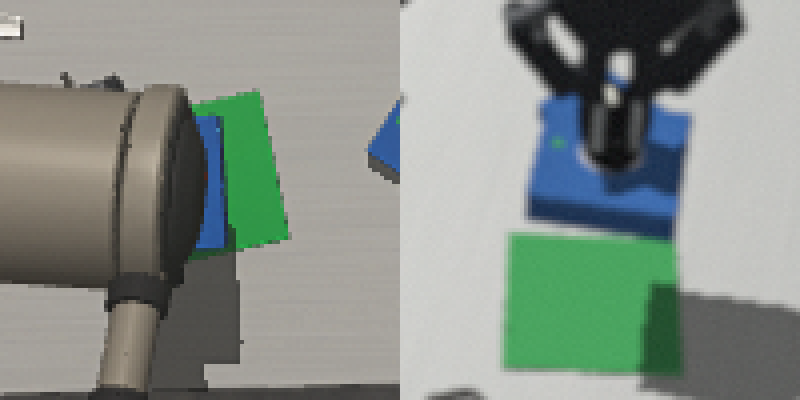

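The picture shows the pair hanging level from the knob. The mat is clear at side (290,255), and the wrist carries 3.5 N, which is both lids. Next I'll measure the held cover's pose.

```bash
cat > m2.py <<'E'
import sys
from h import *
k,cx,cy,zt=sys.argv[1],*map(float,sys.argv[2:5])
for n in("top","side"):
    f=np.load(f"pics/{n}{k}.npz");X=cloud(n,f["d"]);S=cv2.cvtColor(f["p"],cv2.COLOR_RGB2HSV)
    b=(abs(X[...,0]-cx)<65)&(abs(X[...,1]-cy)<65)&(abs(X[...,2]-zt)<7)&(S[...,1]>110)&(abs(S[...,0].astype(int)-112)<14)
    P=X[b];print(n,len(P),rect(P),"z",np.median(P[:,2]).round(1))
    A=np.c_[P[:,:2]-P[:,:2].mean(0),np.ones(len(P))];print("  tilt",np.linalg.lstsq(A,P[:,2],rcond=None)[0][:2].round(3))
E
python3 m2.py 1 468 35 147
python3 - <<'E'
from h import *
# side-view rim: only the true top corners; fit of each camera's rim with tighter height band
for n in("top","side"):
    X=cloud(n,np.load(f"pics/{n}0.npz")["d"])
    for lo,hi in((62,70),(64,70)):
        b=(abs(X[...,0]-516)<60)&(abs(X[...,1]+287)<60)&(X[...,2]>lo)&(X[...,2]<hi);P=X[b]
        print(n,lo,len(P),rect(P))
    a=np.radians(-9.7);u=np.array([np.cos(a),np.sin(a)]);v=np.array([-u[1],u[0]])
    for nm,w in(("x",u),("y",v)):
        q=P[:,:2]@w; print(nm,np.sort(q)[[0,2,5]].round(1),np.sort(q)[[-6,-3,-1]].round(1), "c",(np.array([516,-289.5])@w).round(1))
E
```

```text
top 165 (array([470.8,  -0.7]), array([82.7, 18.1]), 1.5) z 146.7
  tilt [0.003 0.095]
side 671 (array([470.5,  35.7]), array([83.5, 89.8]), 3.4) z 146.9
  tilt [-0.002 -0.019]
top 62 220 (array([ 515.2, -290.1]), array([76.4, 75.7]), -9.9)
top 64 182 (array([ 515.2, -290.2]), array([76.2, 75.7]), -9.7)
x [518.9 519.  519.4] [593.9 594.3 594.6] c 557.4
y [-237.3 -236.5 -236.2] [-161.7 -161.4 -161.1] c -198.4
side 62 162 (array([ 517.2, -288.2]), array([84.1, 76.7]), -9.0)
side 64 124 (array([ 517.5, -286.6]), array([80.8, 76.6]), -9.0)
x [519.9 520.5 521. ] [594.8 595.5 596.7] c 557.4
y [-235.6 -234.8 -233.4] [-158.5 -157.8 -154.8] c -198.4
```

```bash
python3 -m jog '[{"angular":[0,0,-0.02],"slide":[5,-20,0],"claw":4},{"angular":[0,0,-0.025],"slide":[5,-35,0],"claw":4},{"angular":[0,0,-0.025],"slide":[6,-45,0],"claw":4},{"angular":[0,0,-0.025],"slide":[6,-45,0],"claw":4},{"angular":[0,0,-0.025],"slide":[6,-45,0],"claw":4},{"angular":[0,0,-0.025],"slide":[6,-45,0],"claw":4},{"angular":[0,0,-0.025],"slide":[5,-40,0],"claw":4},{"angular":[0,0,-0.025],"slide":[5,-30,0],"claw":4},{"angular":[0,0,-0.016],"slide":[3,-19,0],"claw":4},{"angular":[0,0,0],"slide":[0,0,0],"claw":4},{"angular":[0,0,0],"slide":[0,0,0],"claw":4},{"angular":[0,0,0],"slide":[0,0,0],"claw":4},{"angular":[0,0,0],"slide":[0,0,0],"claw":4}]' | tail -1; python3 s.py
cat > snap.py <<'E'
import sys,cv2,numpy as np
from station import snapshot
k=sys.argv[1];o=np.zeros((400,800,3),np.uint8)
for n,i in(("top",0),("side",400)):
    p,d=snapshot(n);np.savez(f"pics/{n}{k}.npz",p=p,d=d)
    c=p[180:280,270:370] if n=="top" else p[100:200,245:345]
    o[:,i:i+400]=cv2.resize(c,(400,400),interpolation=3)[:,:,::-1]
cv2.imwrite(f"pics/crop{k}.png",o)
E
python3 snap.py 3; python3 m2.py 3 516 -288 147
```

```text
finger_force: 58.9
t 6.83 pos [ 515.9 -289.5  155.5] yaw_y 5.96 z [ 2.e-04 -0.e+00 -1.e+00] F [ 0.57 -0.54 -3.64] T [-0.055  0.044 -0.029] w 13.1 ff 58.86110544204712 j [-0.641  0.528  1.443  0.     1.17  -0.745]
top 160 (array([ 514.5, -264. ]), array([96.1, 34.9]), 16.1) z 147.9
  tilt [ 0.004 -0.023]
side 367 (array([ 517.9, -283. ]), array([84.2, 84.6]), -7.3) z 147.4
  tilt [ 0.004 -0.03 ]
```

View pics/crop3.png

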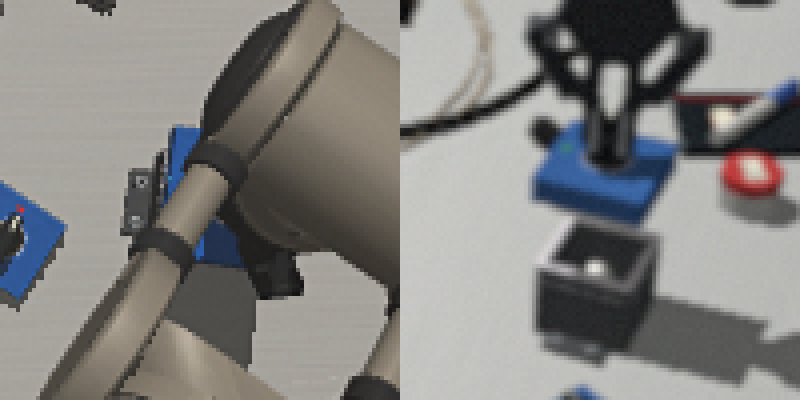

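The side view shows the cover level above the pot at about (278,140), with the pot rim at (277,165). I'll compare the edges of the two in the same camera.

```bash
cat > m3.py <<'E'
import sys
from h import *
k,zt=sys.argv[1],float(sys.argv[2])
for n in("side","top"):
  for nm,kk,z,col,a in(("pot","0",66,0,-9.5),("cov",k,zt,1,-9.5),("cov0","0",38,1,2.5)):
    f=np.load(f"pics/{n}{kk}.npz");X=cloud(n,f["d"]);S=cv2.cvtColor(f["p"],cv2.COLOR_RGB2HSV)
    cx,cy=(468,34) if nm=="cov0" else (516,-288)
    b=(abs(X[...,0]-cx)<65)&(abs(X[...,1]-cy)<65)&(abs(X[...,2]-z)<3)
    if col: b&=(S[...,1]>110)&(abs(S[...,0].astype(int)-112)<14)
    ys,xs=np.nonzero(b);P=ray(n,np.c_[xs,ys],z)
    a=np.radians(a);u=np.array([np.cos(a),np.sin(a)]);v=np.array([-u[1],u[0]]);o=np.array([cx,cy])
    q=(P[:,:2]-o)@np.c_[u,v]
    # edge: per 4 mm strip take extreme, then median
    def edge(i,s,lo=-25,hi=25):
        r=[];
        for t in range(lo,hi,5):
            m=(q[:,1-i]>=t)&(q[:,1-i]<t+5)
            if m.sum()>1:r.append((s*q[m,i]).max()*s)
        return np.round(np.median(r),1) if r else None, np.round(np.polyfit(range(len(r)),r,1)[0]/5*57.3,1) if len(r)>2 else None
    print(n,nm,"x-",edge(0,-1),"x+",edge(0,1),"y-",edge(1,-1),"y+",edge(1,1))
E
python3 m3.py 3 147.3
```

```text
side pot x- (np.float64(-36.2), np.float64(-1.0)) x+ (np.float64(37.8), np.float64(0.7)) y- (np.float64(-36.1), np.float64(-3.8)) y+ (np.float64(40.0), np.float64(1.8))
side cov x- (np.float64(-40.1), np.float64(-3.4)) x+ (np.float64(41.4), np.float64(-5.7)) y- (np.float64(13.7), np.float64(56.3)) y+ (np.float64(46.3), np.float64(-0.3))
side cov0 x- (np.float64(-40.4), np.float64(-0.8)) x+ (np.float64(40.5), np.float64(-0.4)) y- (np.float64(-36.3), np.float64(18.5)) y+ (np.float64(45.4), np.float64(-0.4))
top pot x- (np.float64(-37.4), np.float64(-0.3)) x+ (np.float64(36.4), np.float64(-1.5)) y- (np.float64(-38.9), np.float64(0.1)) y+ (np.float64(34.9), np.float64(-1.4))
top cov x- (np.float64(-41.0), np.float64(2.8)) x+ (np.float64(-21.9), np.float64(5.5)) y- (np.float64(33.9), np.float64(48.6)) y+ (np.float64(40.7), np.float64(47.5))
top cov0 x- (np.float64(-40.5), np.float64(1.4)) x+ (np.float64(39.7), np.float64(-2.2)) y- (np.float64(-41.9), np.float64(-3.8)) y+ (np.float64(40.1), np.float64(2.5))
```

```bash
sed -i 's/    print(n,nm,"x-"/    print(edge(1,1,-40,-15),edge(1,1,10,40),edge(1,1,20,40));print(n,nm,"x-"/' m3.py; python3 m3.py 3 147.3 | grep -B1 top
```

```text
(np.float64(35.0), np.float64(0.1)) (np.float64(33.8), np.float64(-1.1)) (np.float64(34.0), np.float64(-7.8))
top pot x- (np.float64(-37.4), np.float64(-0.3)) x+ (np.float64(36.4), np.float64(-1.5)) y- (np.float64(-38.9), np.float64(0.1)) y+ (np.float64(34.9), np.float64(-1.4))
(np.float64(15.9), np.float64(-28.8)) (np.float64(41.5), np.float64(0.1)) (np.float64(41.2), np.float64(6.0))
top cov x- (np.float64(-41.0), np.float64(2.8)) x+ (np.float64(-21.9), np.float64(5.5)) y- (np.float64(33.9), np.float64(48.6)) y+ (np.float64(40.7), np.float64(47.5))
(np.float64(39.8), np.float64(-2.5)) (np.float64(40.5), np.float64(-2.3)) (np.float64(40.2), np.float64(-2.4))
top cov0 x- (np.float64(-40.5), np.float64(1.4)) x+ (np.float64(39.7), np.float64(-2.2)) y- (np.float64(-41.9), np.float64(-3.8)) y+ (np.float64(40.1), np.float64(2.5))
```

Both cameras agree that the cover is about 2.5 mm too far along pot +y and about 1.5° off in yaw. I'll correct that and lower it to just above entry.

```bash
python3 -m jog '[{"angular":[0,0,-0.025],"slide":[-0.4,-2.5,-5],"claw":4},{"angular":[0,0,0],"slide":[0,0,-10],"claw":4},{"angular":[0,0,0],"slide":[0,0,-12],"claw":4},{"angular":[0,0,0],"slide":[0,0,-9],"claw":4},{"angular":[0,0,0],"slide":[0,0,-5],"claw":4},{"angular":[0,0,0],"slide":[0,0,0],"claw":4},{"angular":[0,0,0],"slide":[0,0,0],"claw":4},{"angular":[0,0,0],"slide":[0,0,0],"claw":4}]' | tail -1; python3 s.py
python3 snap.py 4; python3 m3.py 4 106.3
```

```text
finger_force: 58.9
t 7.92 pos [ 515.6 -292.9  114.8] yaw_y 4.47 z [ 9.e-04 -6.e-04 -1.e+00] F [ 0.86 -0.49 -3.82] T [-0.023 -0.004 -0.044] w 12.6 ff 58.86213004589081 j [-0.646  0.574  1.487  0.     1.079 -0.724]
(np.float64(39.4), np.float64(5.4)) (np.float64(40.6), np.float64(-1.7)) (np.float64(40.7), np.float64(-11.9))
side pot x- (np.float64(-36.2), np.float64(-1.0)) x+ (np.float64(37.8), np.float64(0.7)) y- (np.float64(-36.1), np.float64(-3.8)) y+ (np.float64(40.0), np.float64(1.8))
(np.float64(44.0), np.float64(-12.5)) (np.float64(40.8), np.float64(-6.9)) (np.float64(39.8), np.float64(7.6))
side cov x- (np.float64(-40.0), np.float64(2.4)) x+ (np.float64(39.0), np.float64(2.1)) y- (np.float64(12.4), np.float64(61.6)) y+ (np.float64(41.2), np.float64(-1.0))
(np.float64(45.6), np.float64(2.4)) (np.float64(45.7), np.float64(1.8)) (np.float64(45.7), np.float64(0.7))
side cov0 x- (np.float64(-40.4), np.float64(-0.8)) x+ (np.float64(40.5), np.float64(-0.4)) y- (np.float64(-36.3), np.float64(18.5)) y+ (np.float64(45.4), np.float64(-0.4))
(np.float64(35.0), np.float64(0.1)) (np.float64(33.8), np.float64(-1.1)) (np.float64(34.0), np.float64(-7.8))
top pot x- (np.float64(-37.4), np.float64(-0.3)) x+ (np.float64(36.4), np.float64(-1.5)) y- (np.float64(-38.9), np.float64(0.1)) y+ (np.float64(34.9), np.float64(-1.4))
(np.float64(11.2), np.float64(-13.1)) (np.float64(36.7), np.float64(3.9)) (np.float64(36.8), np.float64(-5.0))
top cov x- (np.float64(-40.5), np.float64(92.2)) x+ (np.float64(-18.9), np.float64(88.0)) y- (np.float64(30.7), np.float64(54.2)) y+ (np.float64(36.9), np.float64(47.0))
(np.float64(39.8), np.float64(-2.5)) (np.float64(40.5), np.float64(-2.3)) (np.float64(40.2), np.float64(-2.4))
top cov0 x- (np.float64(-40.5), np.float64(1.4)) x+ (np.float64(39.7), np.float64(-2.2)) y- (np.float64(-41.9), np.float64(-3.8)) y+ (np.float64(40.1), np.float64(2.5))
```

View pics/crop4.png

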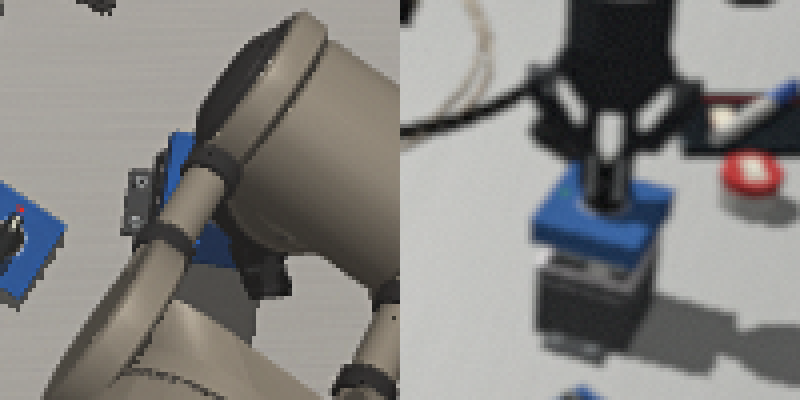

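In the side view the cover sits just above the rim at about (395-400,240 in the crop), level. It needs about +1.8 mm along pot y. I'll correct that and lower it slowly, watching the force.

```bash
python3 -m jog '[{"angular":[0,0,0.01],"slide":[0.7,1.7,0],"claw":4},{"angular":[0,0,0],"slide":[0,0,-2],"claw":4},{"angular":[0,0,0],"slide":[0,0,-2],"claw":4},{"angular":[0,0,0],"slide":[0,0,-1],"claw":4},{"angular":[0,0,0],"slide":[0,0,-1],"claw":4},{"angular":[0,0,0],"slide":[0,0,-1],"claw":4},{"angular":[0,0,0],"slide":[0,0,-1],"claw":4},{"angular":[0,0,0],"slide":[0,0,0],"claw":4}]' | tail -1; python3 s.py
python3 -m jog '[{"angular":[0,0,0],"slide":[0,0,-1],"claw":4},{"angular":[0,0,0],"slide":[0,0,-1],"claw":4},{"angular":[0,0,0],"slide":[0,0,0],"claw":4}]' | tail -1; python3 s.py
```

```text
finger_force: 58.9
t 9.03 pos [ 516.  -291.   106.2] yaw_y 5.04 z [-0.e+00  1.e-04 -1.e+00] F [ 0.68 -0.68 -4.12] T [-0.048  0.005 -0.023] w 12.5 ff 58.8629686832428 j [-0.643  0.583  1.497  0.     1.062 -0.731]
finger_force: 58.9
t 9.4 pos [ 516.  -291.   104.2] yaw_y 5.04 z [-1.e-04  1.e-04 -1.e+00] F [-0.73  0.28 -3.13] T [-0.008 -0.008 -0.039] w 12.9 ff 58.86315107345581 j [-0.643  0.586  1.499  0.     1.057 -0.731]
```

```bash
python3 -m jog '[{"angular":[0,0,0],"slide":[0,0,-1],"claw":4},{"angular":[0,0,0],"slide":[0,0,-1],"claw":4},{"angular":[0,0,0],"slide":[0,0,-1],"claw":4},{"angular":[0,0,0],"slide":[0,0,-1],"claw":4},{"angular":[0,0,0],"slide":[0,0,0],"claw":4}]' | tail -1; python3 s.py
python3 -m jog '[{"angular":[0,0,0],"slide":[0,0,-1],"claw":4},{"angular":[0,0,0],"slide":[0,0,-1],"claw":4},{"angular":[0,0,0],"slide":[0,0,-1],"claw":4},{"angular":[0,0,0],"slide":[0,0,0],"claw":4}]' | tail -1; python3 s.py
```

```text
finger_force: 58.9
t 10.03 pos [ 516.  -291.1  100.2] yaw_y 5.04 z [-1.e-04  1.e-04 -1.e+00] F [ 0.1  0.  -4.1] T [-0.005 -0.011  0.002] w 12.5 ff 58.86385381221771 j [-0.643  0.59   1.503  0.     1.048 -0.731]
finger_force: 59.2
t 10.53 pos [ 516.1 -291.2   97.4] yaw_y 5.04 z [ 3.e-04 -2.e-04 -1.e+00] F [-0.06  0.13 -1.83] T [-0.033  0.016  0.024] w 12.6 ff 59.174882769584656 j [-0.643  0.594  1.506  0.     1.042 -0.731]
```

```bash
python3 -m jog '[{"angular":[0,0,0],"slide":[0,0,-0.5],"claw":4},{"angular":[0,0,0],"slide":[0,0,0],"claw":4}]' | tail -1; python3 s.py
python3 -m jog '[{"angular":[0,0,0],"slide":[0,0,-0.5],"claw":4},{"angular":[0,0,0],"slide":[0,0,0],"claw":4}]' | tail -1; python3 s.py
python3 snap.py 5; python3 m2.py 5 516 -290 89
```

```text
finger_force: 59.2
t 10.78 pos [ 516.1 -291.1   96.9] yaw_y 5.04 z [ 2.e-04 -1.e-04 -1.e+00] F [-0.42  0.   -1.54] T [ 0.022 -0.056  0.025] w 12.4 ff 59.1856724023819 j [-0.643  0.594  1.506  0.     1.041 -0.731]
finger_force: 59.6
t 11.03 pos [ 516.1 -291.1   96.7] yaw_y 5.04 z [ 4.e-04 -3.e-04 -1.e+00] F [-1.13  1.41  1.56] T [ 0.076  0.185 -0.031] w 12.6 ff 59.585981369018555 j [-0.643  0.595  1.507  0.     1.04  -0.731]
top 128 (array([ 515.4, -265.6]), array([95.9, 30.7]), 18.2) z 88.7
  tilt [ 0.004 -0.038]
side 342 (array([ 516.2, -283.6]), array([81.5, 81.8]), -9.8) z 88.6
  tilt [ 0.003 -0.027]
```

View pics/crop5.png

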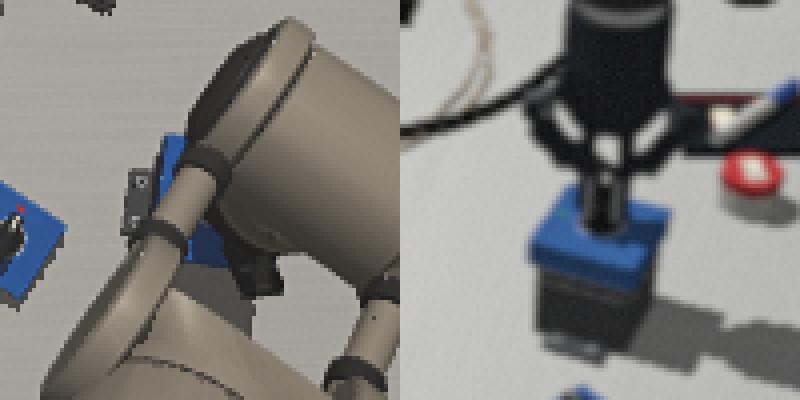

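The lids are fully home. The cover top is at 88.7 mm against 89 expected, and the TCP is at the predicted height. Now I'll turn the knob anticlockwise.

```bash
python3 -m jog '[{"angular":[0,0,0.06],"slide":[0,0,0],"claw":4},{"angular":[0,0,0.08],"slide":[0,0,0],"claw":4},{"angular":[0,0,0.08],"slide":[0,0,0],"claw":4},{"angular":[0,0,0.08],"slide":[0,0,0],"claw":4},{"angular":[0,0,0],"slide":[0,0,0],"claw":4}]' | tail -1; python3 s.py
python3 -m jog '[{"angular":[0,0,0.08],"slide":[0,0,0],"claw":4},{"angular":[0,0,0.08],"slide":[0,0,0],"claw":4},{"angular":[0,0,0.08],"slide":[0,0,0],"claw":4},{"angular":[0,0,0.08],"slide":[0,0,0],"claw":4},{"angular":[0,0,0],"slide":[0,0,0],"claw":4}]' | tail -1; python3 s.py
```

```text
finger_force: 59.7
t 11.75 pos [ 516.4 -291.1   96.6] yaw_y 22.2 z [ 8.e-04 -3.e-04 -1.e+00] F [-1.06  1.57  2.86] T [ 0.199 -0.025  0.095] w 12.8 ff 59.68364059925079 j [-0.643  0.595  1.506  0.     1.04  -1.03 ]
finger_force: 59.8
t 12.38 pos [ 516.5 -291.1   96.6] yaw_y 40.45 z [ 1.1e-03 -3.0e-04 -1.0e+00] F [1.49 1.33 3.33] T [ 0.279 -0.188  0.022] w 13.1 ff 59.75642681121826 j [-0.643  0.595  1.506  0.     1.04  -1.349]
```

```bash
python3 -m jog '[{"angular":[0,0,0.08],"slide":[0,0,0],"claw":4},{"angular":[0,0,0.08],"slide":[0,0,0],"claw":4},{"angular":[0,0,0.08],"slide":[0,0,0],"claw":4},{"angular":[0,0,0.08],"slide":[0,0,0],"claw":4},{"angular":[0,0,0],"slide":[0,0,0],"claw":4}]' | tail -1; python3 s.py
python3 -m jog '[{"angular":[0,0,0.08],"slide":[0,0,0],"claw":4},{"angular":[0,0,0.08],"slide":[0,0,0],"claw":4},{"angular":[0,0,0.06],"slide":[0,0,0],"claw":4},{"angular":[0,0,0],"slide":[0,0,0],"claw":4}]' | tail -1; python3 s.py
```

```text
finger_force: 59.9
t 13.0 pos [ 516.4 -291.1   96.6] yaw_y 58.74 z [ 9.e-04 -3.e-04 -1.e+00] F [1.61 0.95 3.29] T [ 0.322 -0.233 -0.007] w 12.9 ff 59.854745864868164 j [-0.643  0.595  1.506  0.     1.04  -1.668]
finger_force: 60.0
t 13.5 pos [ 516.3 -291.2   96.6] yaw_y 71.33 z [ 7.e-04 -3.e-04 -1.e+00] F [1.04 2.11 4.87] T [ 0.312 -0.217  0.07 ] w 12.8 ff 59.95738863945007 j [-0.643  0.595  1.506  0.     1.04  -1.888]
```

```bash
for i in 1 2; do python3 s.py | grep -o 'T .*w'; done
python3 -m jog '[{"angular":[0,0,0.04],"slide":[0,0,0],"claw":4},{"angular":[0,0,0],"slide":[0,0,0],"claw":4}]' | tail -1; python3 s.py
python3 -m jog '[{"angular":[0,0,0.04],"slide":[0,0,0],"claw":4},{"angular":[0,0,0],"slide":[0,0,0],"claw":4}]' | tail -1; python3 s.py
```

```text
T [ 0.312 -0.217  0.07 ] w
T [ 0.312 -0.217  0.07 ] w
finger_force: 60.0
t 13.75 pos [ 516.3 -291.1   96.6] yaw_y 73.64 z [ 7.e-04 -3.e-04 -1.e+00] F [1.86 2.83 3.32] T [ 0.338 -0.227  0.09 ] w 12.9 ff 60.048717856407166 j [-0.643  0.595  1.506  0.     1.04  -1.928]
finger_force: 60.1
t 14.0 pos [ 516.3 -291.1   96.6] yaw_y 75.95 z [ 7.e-04 -2.e-04 -1.e+00] F [1.29 1.84 6.12] T [ 0.365 -0.258  0.036] w 12.8 ff 60.132760405540466 j [-0.643  0.595  1.506  0.     1.04  -1.969]
```

```bash
sed -i 's/print("t"/print("tau6",round(s["tau"][5],3),"t"/' s.py; python3 s.py|cut -c1-14
for i in 1; do python3 -m jog '[{"angular":[0,0,0.04],"slide":[0,0,0],"claw":4},{"angular":[0,0,0],"slide":[0,0,0],"claw":4}]' | tail -1; python3 s.py; done
python3 -m jog '[{"angular":[0,0,0.04],"slide":[0,0,0],"claw":4},{"angular":[0,0,0],"slide":[0,0,0],"claw":4}]' | tail -1; python3 s.py
python3 -m jog '[{"angular":[0,0,0.04],"slide":[0,0,0],"claw":4},{"angular":[0,0,0],"slide":[0,0,0],"claw":4}]' | tail -1; python3 s.py
```

```text
tau6 -0.097 t 
finger_force: 60.1
tau6 -0.098 t 14.25 pos [ 516.3 -291.1   96.6] yaw_y 78.25 z [ 7.e-04 -2.e-04 -1.e+00] F [0.67 2.09 4.59] T [ 0.389 -0.271  0.08 ] w 13.0 ff 60.14684021472931 j [-0.643  0.595  1.506  0.     1.04  -2.009]
finger_force: 60.2
tau6 -0.096 t 14.5 pos [ 516.3 -291.1   96.6] yaw_y 80.54 z [ 6.e-04 -2.e-04 -1.e+00] F [1.03 3.24 5.21] T [ 0.383 -0.253  0.094] w 12.9 ff 60.152111649513245 j [-0.643  0.595  1.506  0.     1.04  -2.049]
finger_force: 60.2
tau6 -0.26 t 14.75 pos [ 516.1 -291.2   96.6] yaw_y 82.81 z [ 3.e-04 -2.e-04 -1.e+00] F [0.22 2.88 5.86] T [ 0.309 -0.173 -0.11 ] w 12.9 ff 60.190081000328064 j [-0.643  0.595  1.506  0.     1.04  -2.088]
```

```bash
python3 -m jog '[{"angular":[0,0,0.03],"slide":[0,0,0],"claw":4},{"angular":[0,0,0],"slide":[0,0,0],"claw":4}]' | tail -1; python3 s.py
python3 -m jog '[{"angular":[0,0,0.03],"slide":[0,0,0],"claw":4},{"angular":[0,0,0],"slide":[0,0,0],"claw":4}]' | tail -1; python3 s.py; python3 snap.py 6; python3 m2.py 6 516 -290 89;python3 m3.py 6 88.6|grep -A1 cov
```

```text
finger_force: 60.3
tau6 -0.386 t 15.0 pos [ 516.  -291.2   96.6] yaw_y 84.5 z [ 1.e-04 -0.e+00 -1.e+00] F [-0.1   2.22  5.68] T [ 0.32  -0.058 -0.247] w 12.6 ff 60.27621030807495 j [-0.643  0.595  1.507  0.     1.04  -2.118]
finger_force: 60.7
tau6 -0.701 t 15.25 pos [ 515.7 -290.8   96.6] yaw_y 86.18 z [-5.e-04  1.e-03 -1.e+00] F [-1.46  2.99  7.2 ] T [ 0.595  0.158 -0.614] w 12.8 ff 60.72212219238281 j [-6.430e-01  5.940e-01  1.507e+00  1.000e-03  1.041e+00 -2.147e+00]
top 165 (array([ 504.5, -276.1]), array([113.5,  50.5]), 36.9) z 88.9
  tilt [-0.002 -0.001]
side 317 (array([ 515.2, -284.7]), array([82.4, 81.6]), -6.1) z 88.6
  tilt [ 0.005 -0.025]
side cov x- (np.float64(-40.2), np.float64(-2.2)) x+ (np.float64(37.9), np.float64(-4.7)) y- (np.float64(12.5), np.float64(42.0)) y+ (np.float64(43.2), np.float64(4.8))
(np.float64(45.6), np.float64(2.4)) (np.float64(45.7), np.float64(1.8)) (np.float64(45.7), np.float64(0.7))
side cov0 x- (np.float64(-40.4), np.float64(-0.8)) x+ (np.float64(40.5), np.float64(-0.4)) y- (np.float64(-36.3), np.float64(18.5)) y+ (np.float64(45.4), np.float64(-0.4))
(np.float64(35.0), np.float64(0.1)) (np.float64(33.8), np.float64(-1.1)) (np.float64(34.0), np.float64(-7.8))
--
top cov x- (np.float64(-41.2), np.float64(-3.2)) x+ (np.float64(-26.5), np.float64(23.9)) y- (np.float64(18.5), np.float64(137.8)) y+ (np.float64(25.2), np.float64(139.2))
(np.float64(39.8), np.float64(-2.5)) (np.float64(40.5), np.float64(-2.3)) (np.float64(40.2), np.float64(-2.4))
top cov0 x- (np.float64(-40.5), np.float64(1.4)) x+ (np.float64(39.7), np.float64(-2.2)) y- (np.float64(-41.9), np.float64(-3.8)) y+ (np.float64(40.1), np.float64(2.5))
```

View pics/crop6.png

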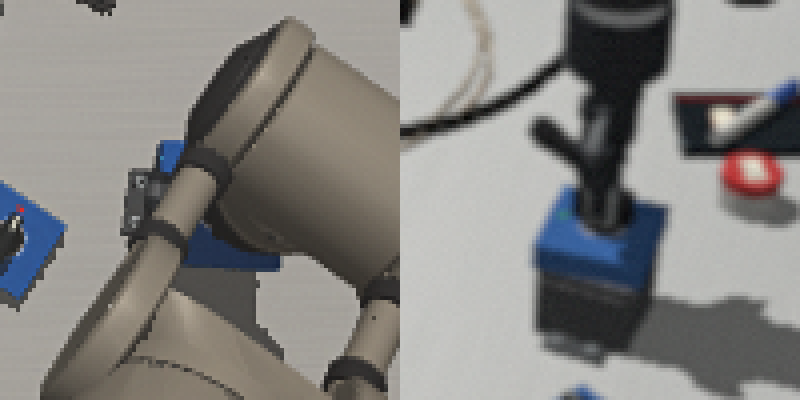

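The end stop is firm: the turning torque rose from 0.10 to 0.70 N m and the cover yawed about 3.5° to the limit of its play. The side view shows the bar turned, with everything still seated. I'll unload vertically within the 2 mm free play, then relieve the yaw so the cover follows the knob back to centre.

```bash
python3 -m jog '[{"angular":[0,0,0],"slide":[0,0,0.6],"claw":4},{"angular":[0,0,0],"slide":[0,0,0.6],"claw":4},{"angular":[0,0,0],"slide":[0,0,0],"claw":4}]' | tail -1; python3 s.py
python3 -m jog '[{"angular":[0,0,-0.025],"slide":[0,0,0],"claw":4},{"angular":[0,0,0],"slide":[0,0,0],"claw":4}]' | tail -1; python3 s.py
python3 -m jog '[{"angular":[0,0,-0.02],"slide":[0,0,0],"claw":4},{"angular":[0,0,0],"slide":[0,0,0],"claw":4}]' | tail -1; python3 s.py
```

```text
finger_force: 59.5
tau6 -0.396 t 15.72 pos [ 515.3 -290.4   96.8] yaw_y 86.35 z [-0.0021  0.0019 -1.    ] F [-1.12  5.77  0.44] T [ 0.805  0.297 -0.417] w 13.2 ff 59.54777240753174 j [-0.643  0.594  1.507  0.     1.043 -2.15 ]
finger_force: 59.0
tau6 -0.026 t 15.97 pos [ 515.6 -290.8   96.8] yaw_y 84.95 z [-0.0015  0.001  -1.    ] F [-1.24  3.53 -2.68] T [ 0.661  0.273 -0.183] w 12.8 ff 59.02236342430115 j [-0.643  0.594  1.506 -0.     1.043 -2.125]
finger_force: 59.0
tau6 0.017 t 16.23 pos [ 516.1 -291.3   97.4] yaw_y 83.8 z [ 0.e+00 -2.e-04 -1.e+00] F [ 0.02  1.14 -2.8 ] T [ 0.391  0.114 -0.053] w 13.0 ff 58.97634565830231 j [-0.643  0.594  1.505 -0.     1.042 -2.106]
```

```bash
python3 -m jog '[{"angular":[0,0,-0.01],"slide":[0,0.5,0],"claw":4},{"angular":[0,0,0],"slide":[0,0,0],"claw":4}]' | tail -1; python3 s.py
python3 -m jog '[{"angular":[0,0,0],"slide":[0,0,0.5],"claw":4},{"angular":[0,0,0],"slide":[0,0,0],"claw":4}]' | tail -1; python3 s.py
python3 -m jog '[{"angular":[0,0,0],"slide":[0,0,0.5],"claw":4},{"angular":[0,0,0],"slide":[0,0,0],"claw":4}]' | tail -1; python3 s.py
```

```text
finger_force: 59.1
tau6 0.051 t 16.48 pos [ 516.3 -291.2   97.9] yaw_y 83.24 z [ 9.0e-04 -1.2e-03 -1.0e+00] F [ 0.03 -0.25 -1.5 ] T [0.035 0.075 0.009] w 13.2 ff 59.113208055496216 j [-0.643  0.593  1.506 -0.     1.042 -2.095]
finger_force: 59.1
tau6 -0.001 t 16.73 pos [ 516.3 -290.8   98.3] yaw_y 83.26 z [ 6.e-04 -5.e-04 -1.e+00] F [-0.13 -0.31 -2.95] T [ 0.018 -0.022 -0.003] w 12.7 ff 59.131945967674255 j [-0.642  0.592  1.505 -0.     1.043 -2.095]
finger_force: 59.1
tau6 -0.006 t 16.98 pos [ 516.1 -290.7   98.6] yaw_y 83.25 z [ 2.e-04 -1.e-04 -1.e+00] F [ 0.13 -0.56 -1.4 ] T [-0.04   0.009  0.027] w 12.9 ff 59.135597348213196 j [-0.642  0.592  1.505  0.     1.044 -2.095]
```

```bash
python3 -m jog '[{"angular":[0,0,0],"slide":[0,0,0.5],"claw":4},{"angular":[0,0,0],"slide":[0,0,0],"claw":4}]' | tail -1; python3 s.py
python3 -m jog '[{"angular":[0,0,0],"slide":[0,0,0.5],"claw":4},{"angular":[0,0,0],"slide":[0,0,0],"claw":4}]' | tail -1; python3 s.py
for i in 1 2 3; do python3 -c "
from station import snapshot;snapshot('side')"; python3 s.py | grep -o 'F .*T'; done
```

```text
finger_force: 59.1
tau6 -0.009 t 17.23 pos [ 516.1 -290.6   99. ] yaw_y 83.25 z [ 0.e+00  1.e-04 -1.e+00] F [-0.11 -1.02 -1.77] T [-0.055 -0.001  0.05 ] w 13.0 ff 59.130460023880005 j [-0.642  0.591  1.505  0.     1.045 -2.095]
finger_force: 59.1
tau6 -0.001 t 17.48 pos [ 516.1 -290.6   99.6] yaw_y 83.25 z [ 1.e-04  1.e-04 -1.e+00] F [-0.91 -0.41 -2.19] T [ 0.004 -0.028  0.035] w 12.7 ff 59.1424834728241 j [-0.642  0.591  1.504  0.     1.047 -2.095]
F [-0.26  0.7  -1.71] T
F [-0.42  0.46 -2.33] T
F [ 0.16  0.81 -1.76] T
```

The load is 2.0 N, the cover alone, at 3 mm up, beyond the 2 mm play, so the inner lid is released. I'll lift straight up slowly.

```bash
python3 -m jog '[{"angular":[0,0,0],"slide":[0,0,1],"claw":4},{"angular":[0,0,0],"slide":[0,0,1],"claw":4},{"angular":[0,0,0],"slide":[0,0,1],"claw":4},{"angular":[0,0,0],"slide":[0,0,0],"claw":4}]' | tail -1; python3 s.py
python3 -m jog '[{"angular":[0,0,0],"slide":[0,0,1],"claw":4},{"angular":[0,0,0],"slide":[0,0,1],"claw":4},{"angular":[0,0,0],"slide":[0,0,1],"claw":4},{"angular":[0,0,0],"slide":[0,0,1],"claw":4},{"angular":[0,0,0],"slide":[0,0,0],"claw":4}]' | tail -1; python3 s.py
```

```text
finger_force: 59.1
tau6 -0.0 t 18.12 pos [ 516.1 -290.6  102.6] yaw_y 83.25 z [ 2.e-04 -0.e+00 -1.e+00] F [ 0.2   0.41 -1.68] T [ 0.003 -0.001 -0.037] w 12.7 ff 59.142361879348755 j [-0.642  0.587  1.501  0.     1.053 -2.095]
finger_force: 59.1
tau6 0.0 t 18.75 pos [ 516.1 -290.6  106.6] yaw_y 83.25 z [ 2.e-04 -1.e-04 -1.e+00] F [-0.29  0.05 -2.4 ] T [-0.011  0.013  0.007] w 12.9 ff 59.14205074310303 j [-0.642  0.582  1.497  0.     1.062 -2.095]
```

```bash
python3 -m jog '[{"angular":[0,0,0],"slide":[0,0,1],"claw":4},{"angular":[0,0,0],"slide":[0,0,2],"claw":4},{"angular":[0,0,0],"slide":[0,0,2],"claw":4},{"angular":[0,0,0],"slide":[0,0,2],"claw":4},{"angular":[0,0,0],"slide":[0,0,2],"claw":4},{"angular":[0,0,0],"slide":[0,0,2],"claw":4},{"angular":[0,0,0],"slide":[0,0,3],"claw":4},{"angular":[0,0,0],"slide":[0,0,3],"claw":4},{"angular":[0,0,0],"slide":[0,0,4],"claw":4},{"angular":[0,0,0],"slide":[0,0,8],"claw":4},{"angular":[0,0,0],"slide":[0,0,15],"claw":4},{"angular":[0,0,0],"slide":[0,0,20],"claw":4},{"angular":[0,0,0],"slide":[0,0,20],"claw":4},{"angular":[0,0,0],"slide":[0,0,18],"claw":4},{"angular":[0,0,0],"slide":[0,0,10],"claw":4},{"angular":[0,0,0],"slide":[0,0,5],"claw":4},{"angular":[0,0,0],"slide":[0,0,0],"claw":4},{"angular":[0,0,0],"slide":[0,0,0],"claw":4},{"angular":[0,0,0],"slide":[0,0,0],"claw":4}]' | tail -1; python3 s.py; python3 snap.py 7
python3 -c "
import cv2;from h import *
p=np.load('pics/side7.npz')['p'][90:230,220:360];cv2.imwrite('pics/side7.png',cv2.resize(p,(560,560),interpolation=3)[:,:,::-1])"
```

```text
finger_force: 59.1
tau6 -0.0 t 21.12 pos [ 515.9 -290.5  222.9] yaw_y 83.25 z [-9.e-04  8.e-04 -1.e+00] F [-0.12 -0.06 -2.47] T [ 0.027 -0.041 -0.073] w 13.0 ff 59.14859712123871 j [-0.642  0.473  1.343  0.     1.327 -2.095]
```

View pics/side7.png

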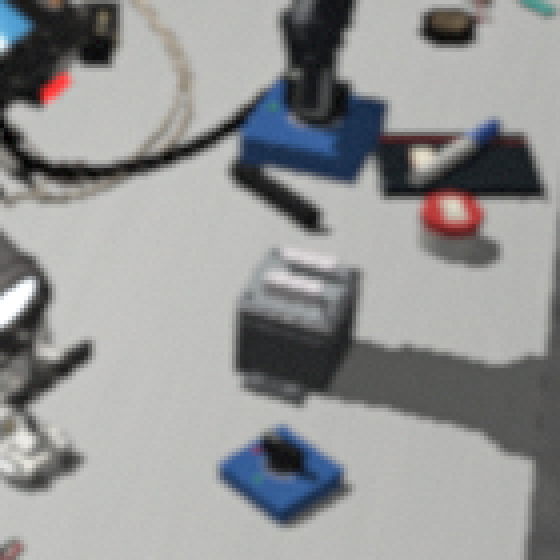

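The side view shows the inner lid seated flush in the pot with its T-slot rail on top (full-image about (293,165)). The blue cover is alone in the gripper, about 126 mm up. I'll check that the lid is level and then hand in.

Run:
```python
from h import *
X=cloud("side",np.load("pics/side7.npz")["d"]);b=(abs(X[...,0]-516)<45)&(abs(X[...,1]+288)<45)&(X[...,2]>60)&(X[...,2]<95);P=X[b]
for lo,hi in((66,74),(80,90)):
    Q=P[(P[:,2]>lo)&(P[:,2]<hi)];A=np.c_[Q[:,:2]-Q[:,:2].mean(0),np.ones(len(Q))];print(lo,len(Q),np.median(Q[:,2]).round(1),np.linalg.lstsq(A,Q[:,2],rcond=None)[0][:2].round(3),rect(Q))
```

```text
66 273 69.9 [ 0.002 -0.004] (array([ 517.5, -286.4]), array([82.1, 76.1]), -10.1)
80 106 83.6 [-0.007  0.004] (array([ 517.6, -288.6]), array([51., 45.]), -8.7)
```

The plate top is level at 69.9 mm, against 70 expected, so the lid is fully home.

```bash
python3 -c "
from station import arm
print(arm.sign_off())"
```

```text
the job is handed in; nothing more can be done
None
```

I finished and handed in the job: the inner lid sits level and fully home in the gauge pot, and the unlocked blue cover is held alone in the gripper about 126 mm above where it rested.

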